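# Load and build up the two-tier tray stand

### The job

Build up the two-tier tray stand on the bench: the grey tray with the wide holes goes down over the four posts onto the collars as the lower tier, the green polishing bar lies flat in that grey tray, and the blue tray with the narrow holes goes above it with a pin through every corner hole, seated on the shoulders. Lower the trays all the way, do not drop them, and leave the red bar and the steel dish where they are.

Things in the scene. Friction and masses are not known exactly. Their poses are not given: they have to be found in the camera images.
- stand: dark base plate 140 (x) x 220 (y) x 8 mm fixed to the worktop; origin: centre of its underside. Four posts at x = +-50, y = +-86 mm, each from below: black collar, diameter 26, top at z = 22 mm (lower tray's underside rests here); shaft, diameter 16, up to a shoulder at z = 80 mm (upper tray rests here); pin, diameter 8, tapered tip ending at z = 100 mm.
- wide_hole_tray: grey tray, 132 (x) x 204 (y) mm, 4 mm floor, rim 10 mm high, 0.25 kg; origin: centre of its underside, z up. Holes of 20 mm diameter right through at x = +-50, y = +-86 mm. Central wooden handle bar, 12 mm thick (x), 30 mm long (y), z = 29 to 45 mm. Starts flat on the worktop left or right of the stand. Half a turn makes no difference. Lower tier: its holes pass the 16 mm shafts.
- wide_hole_tray_grip (a point): centre of the grey tray's handle bar, 37 mm above the tray's underside
- narrow_hole_tray: blue tray, 132 (x) x 204 (y) mm, 4 mm floor, rim 10 mm high, 0.25 kg; origin: centre of its underside, z up. Holes of 12 mm diameter right through at x = +-50, y = +-86 mm. Central wooden handle bar, 12 mm thick (x), 30 mm long (y), z = 29 to 45 mm. Starts flat on the worktop left or right of the stand. Half a turn makes no difference. Upper tier: its holes pass only the 8 mm pins.
- narrow_hole_tray_grip (a point): centre of the blue tray's handle bar, 37 mm above the tray's underside
- green_bar: green bar of polishing compound, 36 (x) x 71 (y) x 23 mm high, 0.09 kg, flat on the worktop left or right of the stand. Origin: centre of its underside. Fits in either end of the grey tray, for example lying across it with its centre at tray y = +-64 mm, between handle and rim.
- red_bar: red bar of polishing compound, 39 x 86 x 27 mm, lying flat, a bystander. Origin: centre of its underside.
- dish: small round steel dish, 61 mm in diameter, 12 mm high, a bystander. Origin: centre of its underside.
Mind the look-alikes: they are no part of the job. Of the things that look like the green_bar, the larger one is meant.

How it is judged (in metres and radians):
At the end, for the whole second after the job is handed in: At rest: grey tray on the collars (underside 22 +-3 mm above the stand's), blue tray on the shoulders (80 +-3 mm), each within 5 mm in x and y, 0.08 rad in line (either way round), 0.04 rad level; green bar flat (0.12 rad) on the grey tray's floor, within 50 mm (x), 85 mm (y) of its centre (x of wide_hole_tray in the frame of stand between -0.005 and 0.005 m and y of wide_hole_tray in the frame of stand between -0.005 and 0.005 m and z of wide_hole_tray in the frame of stand between 0.019 and 0.025 m and angle between each of wide_hole_tray, narrow_hole_tray's own z axis and vertical below 0.04 rad and angle between the x axis of each of wide_hole_tray, narrow_hole_tray and the x axis of stand, either way round below 0.08 rad and linear speed of each of wide_hole_tray, narrow_hole_tray, green_bar below 0.02 m/s and x of narrow_hole_tray in the frame of stand between -0.005 and 0.005 m and y of narrow_hole_tray in the frame of stand between -0.005 and 0.005 m and z of narrow_hole_tray in the frame of stand between 0.077 and 0.083 m and x of green_bar in the frame of wide_hole_tray between -0.05 and 0.05 m and y of green_bar in the frame of wide_hole_tray between -0.085 and 0.085 m and z of green_bar in the frame of wide_hole_tray between 0.001 and 0.009 m and angle between green_bar's own z axis and vertical below 0.12 rad); the robot touches nothing.
It fails at once if the red bar is pushed more than 30 mm from its place (distance of red_bar from where it was at the start of the episode above 0.03 m).
It fails at once if the dish is pushed more than 30 mm from its place (distance of dish from where it was at the start of the episode above 0.03 m).
It fails at once if the wide-hole tray is dropped (it moves faster than 0.5 m/s while the fingers do not touch it) (linear speed of wide_hole_tray above 0.5 m/s and contact force between the fingers and wide_hole_tray below 0.05 N).
It fails at once if the narrow-hole tray is dropped (it moves faster than 0.5 m/s while the fingers do not touch it) (linear speed of narrow_hole_tray above 0.5 m/s and contact force between the fingers and narrow_hole_tray below 0.05 N).
It also fails if it takes over 72 s, if anything falls off the work surface, if the arm or the gripper's body presses on something with over 40 N, if the wrist force passes 120 N, or if a joint passes its speed limit or range.

### The arm

A 6-joint arm with a two-finger parallel gripper is mounted at the origin on a cart in front of the work surface, level with it; the furniture and walls round the work are solid. World frame = base frame: x ahead of the robot, y to its left, z up, the work surface at z = 0. Lengths are in m, angles in degrees, forces in N, time in s.
With the tool pointing down it reaches from about 0.4 to 0.825 m from the base axis. Payload 7 kg.
Tool frame: the origin (TCP) lies on the centre line of the jaws, within the pads' length; the fingertips stand 19 mm ahead of it and the grasp point (between the pads) is the TCP (r.tip_extent is the distance from the TCP to the fingertips, in m); z points along the fingers, y is the line along which they close (so a half turn about z gives the same grasp; the last joint's range is limited). The gripper opens to 88 mm and grips with 3 to 60 N. Pads are 19 mm wide; open, the fingers measure 130 mm over their backs; the gripper's body (78 mm by 193 mm) begins 47 mm behind the grasp point.
Start: joints at [86.752, 20.546, 0.682, 0, -70.136, -16.507], TCP at [0.228, 0.635, 0.246] pointing down, gripper open.
Joint ranges: [-176.03, 176.03], [-82.01, 121.73], [-58.28, 71.71], [-173.87, 95.51], [-174.79, -0.11], [-173.66, 173.66]. Speed limits (degrees/s): [136.94, 136.94, 172.46, 180, 180, 180].

### API

Orientations are given as [roll, pitch, yaw] about the fixed x, y, z axes, in that order (R = Rz(yaw) Ry(pitch) Rx(roll)).
In Python, from plant import r gives the robot as it stands. The module is installed in compiled form; this text tells all that it offers.
- The arm moves only by the tool jog_arm, never from a script. Its argument "deltas" is a list that holds one entry, the list of rows, each a list of 5 numbers: the opening, from -1 (shut) to 1 (fully open), then the shift along the world's x, y, z in cm, then the turn about the world's z in rad. In form: [[[claw, dx, dy, dz, turn], ...]]. A call has 1 to 8 rows; each row shifts and turns the commanded pose from where the row before left it; what a row does not reach is not made up. A row lasts 1/8 s, in which the tool goes at most 62.5 mm and 10.7 degrees, less where a joint would pass 70% of its speed; a pose out of reach is approached as far as the arm can. A call with a gripper value outside its range is refused whole. The fingers move at their own pace and stop on an object; "force" is the grip in N (left out, the last holds). Time passes only in rows, so rows that do not move let the fingers close. It gives the time, the measured TCP pose, the force, the opening and the grip force at its end, in the units of the state.
- r.get_state(): the state, without advancing time (a new reading comes with each control period).
- r.capture(name): name is "side" or "top" or "wrist"; returns the picture (420x560x3 uint8, blue, green, red); there is no depth.
- r.camera_info(name): a dict with "fx", "fy", "cx", "cy" (pixels), "view" (4x4, takes a point from world to camera coordinates). Camera axes: x right, y up, looking along -z (the intrinsics and any distortion apply to the point x, -y, -z); pixel columns grow to the right and rows downward; lengths in m; the calibration is good to about 2 mm. The wrist camera is an equidistant fisheye: a pixel r from the principal point sees the ray r / f radians off the axis. A picture is of the moment at which its call begins: read the wrist's pose just before it. camera_info takes no time and is no camera call; for the wrist camera it gives the pose at the moment of the call.
- r.close_job(): hands the job in; it is judged then, once.
The state is a dict: "time_s": time; "joints": joint angles; "qd": joint speeds; "joint_torque": joint torques, N m; "tcp_pos": TCP position; "eef_rot": TCP orientation; "contact_force": force on the tool from outside, world axes, zero at the start; "moment": the same for the moment, N m; "gripper_width": finger opening in m; "gripper_force": force on a finger pad.
Only numpy, scipy, OpenCV 4.12 (cv2) and the standard library are available. Lean on these libraries where they do the work, as an engineer would, in place of code of your own. Each camera call takes 0.05 s, during which the arm holds its last target. There are 200 camera calls.

## Working session

There is one attempt and no reset: what is moved stays moved. The work goes in short steps, Python scripts to look and compute and a tool call to move; the robot and the scene stay as the last step left them, time stands still between calls to the robot, and variables do not carry over. Pictures are saved under pics/ and viewed, at most 10 in all, crops included, and the job is handed in when it is done.

Besides the shell and the picture viewer there is one more tool, called after "Request:" by a JSON object that holds its "name" and its "arguments", one argument or row to a line. jog_arm: Moves the arm, as the interface text tells. Its arguments: {"type":"object","properties":{"deltas":{"type":"array"},"force":{"type":"number"}},"required":["deltas"]}

```bash
mkdir -p pics
python3 - <<'E'
from plant import r
import cv2
for n in ("top","side"):
    cv2.imwrite(f"pics/{n}0.png",r.capture(n)); i=r.camera_info(n); print(n,{k:(v.tolist() if hasattr(v,'tolist') else v) for k,v in i.items()})
s=r.get_state();print(s)
E
```

```text
top {'fx': 528.2184008987717, 'fy': 528.2184008987717, 'cx': 280.04767540153017, 'cy': 206.8775672839539, 'view': [[-0.005620214879792023, -0.9998560816708952, -0.016007158724438936, -0.04841180727508638], [0.9898678636293831, -0.007833817717319998, 0.14177532879092014, -0.5758718083834411], [-0.1418803218861117, -0.015048164196878617, 0.9897694312393153, -1.5501048815803422], [0.0, 0.0, 0.0, 1.0]]}
side {'fx': 454.2367569541409, 'fy': 454.2367569541409, 'cx': 274.6703863403008, 'cy': 208.8801305498831, 'view': [[0.830660095801984, -0.5565970892133791, -0.01426483513512364, -0.5227326190564917], [0.34756347498611084, 0.4983444861867022, 0.7942621758228771, -0.20861209144331166], [-0.43497521319934734, -0.6647198307305912, 0.6074076971323931, -1.3634117480083627], [0.0, 0.0, 0.0, 1.0]]}
{'time_s': 0.1, 'joints': array([ 8.67508500e+01,  2.05908574e+01,  6.36790267e-01, -1.64981552e-02,
       -7.01355528e+01, -1.65070992e+01]), 'qd': array([ 0.00818741, -0.08978368,  0.12690083,  0.09120385, -0.03227808,
       -0.05567588]), 'joint_torque': array([-1.04053699e-03, -5.84167492e+01,  2.93753350e+01,  7.01580226e+00,
        1.02075341e-02, -5.02910098e-05]), 'tcp_pos': array([0.22805199, 0.63486111, 0.24466348]), 'eef_rot': array([ 1.79909667e+02, -1.05957283e-02, -1.97618590e+01]), 'contact_force': array([0.75798524, 0.46257515, 0.13139324]), 'moment': array([-0.01049151,  0.00952243,  0.03740958]), 'gripper_force': 0.0, 'gripper_width': 0.08758301394196935}
```

View pics/top0.png

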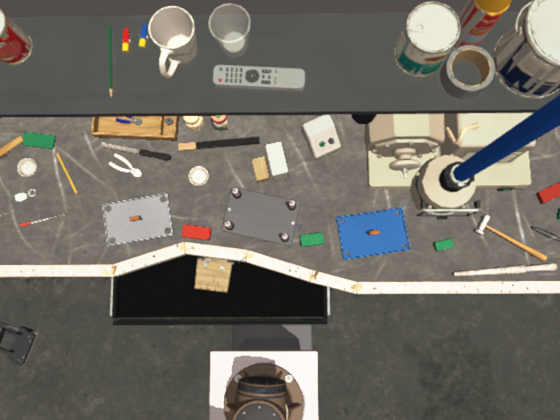

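View pics/side0.png

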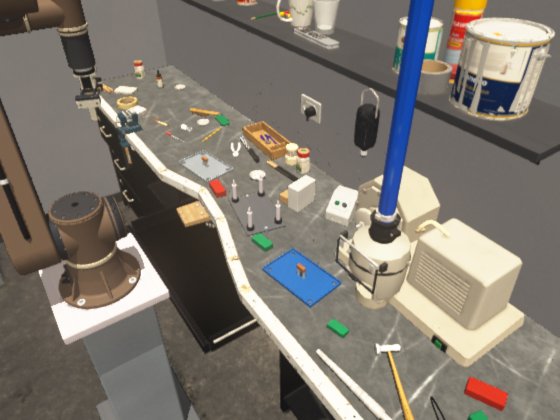

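Top view: stand at about (261,215), grey tray (138,220), blue tray (373,233), red bar (196,232), dish (198,175). The green candidates are at (312,239), (444,244) and (39,140). The side view agrees. Next I'll enlarge and measure.

```bash
cat > h.py <<'E'
import numpy as np, cv2
from plant import r
def back(n,uv,z):
    i=r.camera_info(n);V=np.array(i['view']);R,t=V[:3,:3],V[:3,3];c=-R.T@t
    uv=np.atleast_2d(np.array(uv,float));out=[]
    for u,v in uv:
        d=R.T@np.array([(u-i['cx'])/i['fx'],-(v-i['cy'])/i['fy'],-1.]);out.append(c+d*(z-c[2])/d[2])
    return np.array(out)
def proj(n,P):
    i=r.camera_info(n);V=np.array(i['view']);p=np.atleast_2d(P)@V[:3,:3].T+V[:3,3]
    return np.c_[i['cx']-i['fx']*p[:,0]/p[:,2],i['cy']+i['fy']*p[:,1]/p[:,2]]
def rect(P):
    (c,s,a)=cv2.minAreaRect((P[:,:2]*1000).astype(np.float32));return np.round(c,1),np.round(s,1),round(a,1)
E
python3 - <<'E'
from h import *
im=cv2.imread('pics/top0.png');hsv=cv2.cvtColor(im,cv2.COLOR_BGR2HSV)
for nm,lo,hi,z in(("green",(60,120,40),(90,255,255),.023),("blue",(100,150,60),(120,255,255),.01),("red",(0,170,90),(6,255,255),.027),("wood",(5,80,60),(20,255,255),.045)):
    m=cv2.inRange(hsv,lo,hi)
    for c in cv2.findContours(m,0,2)[0]:
        if cv2.contourArea(c)>(25 if nm=="wood" else 60) and 120<c[:,0,1].mean()<262: 
            pp=c[:,0].astype(float); print(nm,pp.mean(0).round(),*rect(back("top",pp,z)))
a=cv2.resize(im[180:252,95:305],None,fx=3.8,fy=3.8,interpolation=3);b=cv2.resize(im[190:265,285:495],None,fx=3.8,fy=3.8,interpolation=3)
o=np.vstack([a,b]);print(a.shape,o.shape);cv2.imwrite('pics/c1.png',o)
E
```

```text
green [443. 244.] [ 460.7 -541. ] [25.2 53. ] 13.6
green [311. 238.] [ 479.2 -146.3] [33.3 67.8] 7.7
green [ 38. 140.] [795.  702.3] [97.9 41.9] 81.7
blue [373. 233.] [ 497.1 -331.8] [127.2 200.7] 8.5
blue [506. 145.] [ 778.3 -772.6] [ 73.2 422.6] 33.7
red [196. 232.] [503.2 202.6] [83.1 35.9] 81.5
red [547. 194.] [ 614.7 -871.4] [34.5 73.6] 25.8
wood [514. 241.] [ 465.5 -748.7] [197.3  21. ] 58.8
wood [134. 218.] [544.6 385.7] [27.3 12.1] 89.6
wood [260. 169.] [693.3   7.4] [73.7 40.5] 12.1
wood [187. 146.] [765.9 231.5] [23.1 56.1] 4.8
wood [ 11. 145.] [771.8 777.7] [26.2 88.4] 35.1
wood [452. 136.] [ 790.  -575.2] [61.6 17.9] 34.4
wood [198. 125.] [828.5 200.8] [16.4 45.4] 29.6
wood [133. 123.] [829.8 396.6] [269.4  79.9] 87.5
(274, 798, 3) (559, 798, 3)
```

View pics/c1.png

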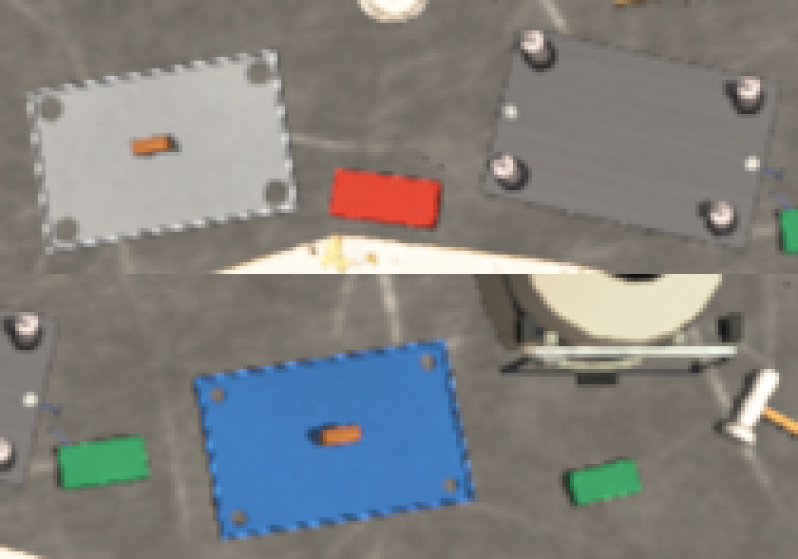

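The target green bar at (312,239) measures about 36x71. The one at (444,244) is smaller, and the one at (39,140) is far too big. I'll fit poses for the stand and trays from the crop pixels.

```bash
cat >> h.py <<'E'
from scipy.optimize import least_squares
def fit(n,uv,model,x0):
    uv=np.array(uv,float);m=np.array(model,float)
    def f(p):
        c,s=np.cos(p[2]),np.sin(p[2]);P=np.c_[p[0]+c*m[:,0]-s*m[:,1],p[1]+s*m[:,0]+c*m[:,1],m[:,2]];return (proj(n,P)-uv).ravel()
    q=least_squares(f,x0,loss='soft_l1');return q.x,q.fun.reshape(-1,2)
E
python3 - <<'E'
from h import *
cr=lambda L,u0,v0,yo:[(u0+(x+.5)/3.8-.5,v0+(y-yo+.5)/3.8-.5) for x,y in L]
A=lambda L:cr(L,95,180,0); B=lambda L:cr(L,285,190,274)
q=lambda a,b,z:[(a,b,z),(a,-b,z),(-a,-b,z),(-a,b,z)]  # image order: TL TR BR BL = (+x+y),(+x-y),(-x-y),(-x+y)
def show(n,o): print(n,(o[0][:2]*1000).round(1),np.degrees(o[0][2]).round(2),o[1].round(1).tolist())
show('grey',fit('top',A([(30,93),(275,50),(297,210),(50,250),(51,108),(260,72),(277,191),(67,231)]),q(.066,.102,.01)+q(.05,.086,.002),[.54,.38,.1]))
show('stand base',fit('top',A([(517,29),(779,82),(748,248),(482,192)]),q(.07,.11,.008),[.56,0,-.2]))
show('stand pins',fit('top',A([(536,44),(748,91),(719,212),(506,168)]),q(.05,.086,.092),[.56,0,-.2]))
show('blue',fit('top',B([(196,380),(446,341),(474,499),(222,538),(218,395),(429,362),(451,484),(237,517)]),q(.066,.102,.01)+q(.05,.086,.002),[.5,-.33,.1]))
show('green',fit('top',B([(57,447),(145,436),(150,477),(62,488)]),q(.018,.0355,.023)[:2]+[(-.018,-.0355,.012),(-.018,.0355,.012)],[.48,-.146,.1]))
E
```

```text
grey [545.7 387.3] 9.49 [[-0.7, -0.3], [-0.0, -0.3], [0.2, -0.5], [-0.7, 0.5], [0.4, 0.2], [0.2, 0.2], [0.2, 0.6], [0.2, -0.4]]
stand base [553.2   7.5] -11.9 [[-0.0, -0.5], [0.8, -0.6], [-0.1, 0.4], [-0.6, 0.7]]
stand pins [549.2   6.4] -12.88 [[-0.8, -0.5], [0.7, -0.4], [0.9, 1.2], [-0.8, 0.0]]
blue [ 497.7 -333.3] 8.25 [[-0.2, -0.9], [-0.1, -0.6], [0.5, 0.5], [0.2, 0.4], [-0.2, -0.2], [-0.3, 0.1], [-0.2, 0.2], [0.3, 0.1]]
green [ 479.5 -147.7] 6.83 [[-0.1, -0.6], [0.0, -0.7], [0.1, 0.6], [0.0, 0.7]]
```

Request:
{"name": "jog_arm", "arguments": {
  "deltas": [
    [[1,4,-3.1,0,-0.132],[1,4,-3.1,0,-0.132],[1,4,-3.1,0,-0.132],[1,4,-3.1,0,-0.132],[1,4,-3.1,0,-0.132],[1,4,-3.1,0,-0.132],[1,4,-3.1,0,-0.132],[1,4,-3.1,0,-0.132]]
  ]
}}

```text
time_s: 1.1
tcp_pos: [0.5492, 0.386, 0.2452]
eef_rot: [180.0, -0.0, -80.5]
contact_force: [0.9, 0.1, 0.4]
gripper_width: 0.0877
gripper_force: 0.0
```

Request:
{"name": "jog_arm", "arguments": {
  "deltas": [
    [[1,0,0,0,0],[1,0,0,0,0]]
  ]
}}

```text
time_s: 1.35
tcp_pos: [0.5481, 0.3869, 0.245]
eef_rot: [180.0, -0.0, -80.3]
contact_force: [0.2, 0.1, 0.5]
gripper_width: 0.0874
gripper_force: 0.0
```

Run:
```python
from h import *
s=r.get_state();print(s['tcp_pos'],s['eef_rot']);import pickle
i=r.camera_info('wrist');cv2.imwrite('pics/w1.png',r.capture('wrist'));pickle.dump(i,open('w1.pkl','wb'));print(i)
```

```text
[0.54811857 0.38693497 0.24501731] [ 1.79954265e+02 -2.11864272e-02 -8.02685804e+01]
{'fx': 325.19226210127806, 'fy': 325.19226210127806, 'cx': 282.90227888047207, 'cy': 211.82476804689355, 'view': array([[-0.98548833, -0.16973946,  0.0011303 ,  0.60580404],
       [ 0.16151102, -0.9397219 , -0.30139167,  0.3119023 ],
       [ 0.05222023, -0.29683542,  0.95349975, -0.305177  ],
       [ 0.        ,  0.        ,  0.        ,  1.        ]])}
```

Request:
{"name": "jog_arm", "arguments": {
  "deltas": [
    [[1,0,-6,0,-0.06],[1,0,-6,0,-0.06],[1,0,-6,0,-0.06],[1,0,-6,0,-0.06],[1,0,-6,0,-0.06],[1,0,-6,0,-0.06],[1,0,0,0,0],[1,0,0,0,0]]
  ]
}}

```text
time_s: 2.4
tcp_pos: [0.5481, 0.028, 0.2458]
eef_rot: [-180.0, 0.0, -100.8]
contact_force: [-0.0, 0.3, -0.5]
gripper_width: 0.0879
gripper_force: 0.0
```

Run:
```python
from h import *
s=r.get_state();print(s['tcp_pos'],s['eef_rot']);import pickle
i=r.camera_info('wrist');b=r.capture('wrist');cv2.imwrite('pics/w2.png',b);pickle.dump(i,open('w2.pkl','wb'))
a=cv2.imread('pics/w1.png');cv2.imwrite('pics/w12.png',np.hstack([a,b])[:, :]);
```

```text
[0.54809203 0.02796118 0.2457889 ] [-1.79974631e+02  2.81479780e-02 -1.00828322e+02]
```

View pics/w2.png

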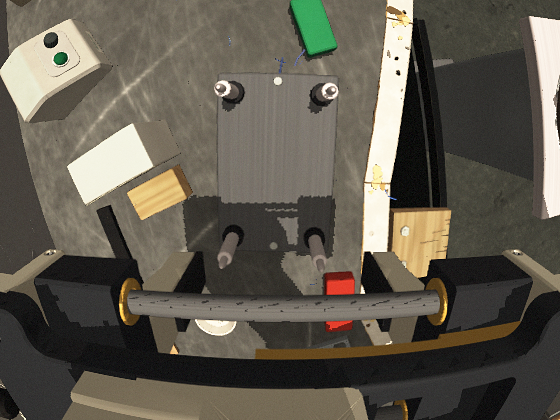

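Run:
```python
import cv2,numpy as np
a=cv2.imread('pics/w2.png')[60:280,200:348];b=cv2.imread('pics/w1.png')[60:280,200:348]
o=cv2.resize(np.hstack([a,b]),None,fx=2.7,fy=2.7,interpolation=3);cv2.imwrite('pics/c2.png',o);print(o.shape)
```

```text
(594, 799, 3)
```

View pics/c2.png

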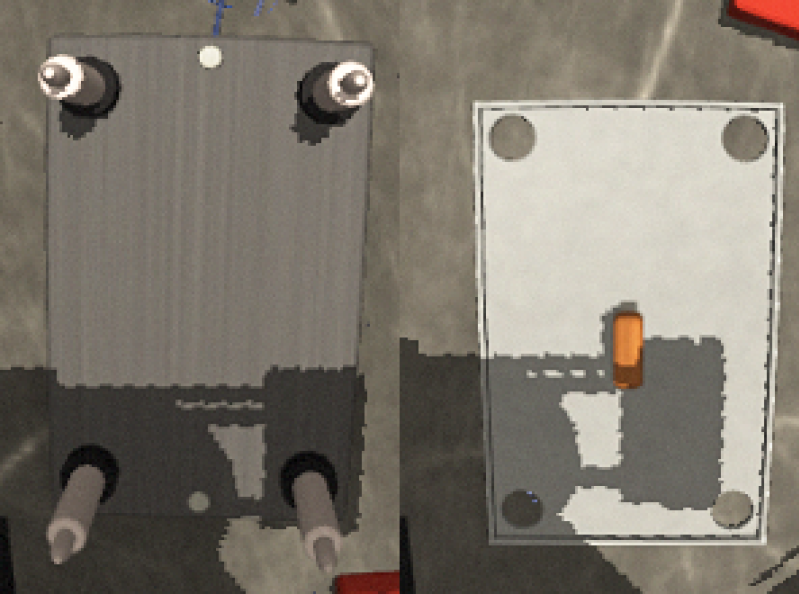

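Left crop shows the stand with its four pins; the right shows the grey tray with its four holes and handle at (628,340). I'll fit both with the fisheye model.

```bash
cat >> h.py <<'E'
import pickle
_p=proj
def proj(n,P):
    if n in('top','side'): return _p(n,P)
    i=pickle.load(open(n+'.pkl','rb'));V=np.array(i['view']);p=np.atleast_2d(P)@V[:3,:3].T+V[:3,3]
    x,y,z=p[:,0],-p[:,1],-p[:,2];h=np.hypot(x,y);k=np.arctan2(h,z)/h
    return np.c_[i['cx']+i['fx']*k*x,i['cy']+i['fy']*k*y]
def show(n,o): print(n,(o[0][:2]*1000).round(1),np.degrees(o[0][2]).round(2),o[1].round(1).tolist())
wq=lambda a,b,z:[(a,-b,z),(-a,-b,z),(-a,b,z),(a,b,z)]  # TL TR BR BL in the wrist view
E
python3 - <<'E'
from h import *
C=lambda L,x0=0:[(200+(x-x0+.5)/2.7-.5,60+(y+.5)/2.7-.5) for x,y in L]
tips=[(57,75),(355,83),(325,562),(64,549)];sh=[(62,76),(351,84),(320,547),(67,535)];base=[(47,37),(373,45),(357,527)]
x0=[.55,0,-.2]
show('tips',fit('w2',C(tips),wq(.05,.086,.1),x0));show('sh',fit('w2',C(sh),wq(.05,.086,.08),x0))
show('base',fit('w2',C(base),wq(.07,.11,.008)[:3],x0))
show('all',fit('w2',C(tips+sh+base),wq(.05,.086,.1)+wq(.05,.086,.08)+wq(.07,.11,.008)[:3],x0))
rim=[(474,102),(783,104),(766,544),(491,543)];ho=[(513,138),(745,138),(732,509),(522,509)]
show('rim',fit('w1',C(rim,399.6),wq(.066,.102,.01),[.54,.38,.1]));show('holes',fit('w1',C(ho,399.6),wq(.05,.086,.003),[.54,.38,.1]))
E
```

```text
tips [553.6   7.4] -12.71 [[-2.2, -1.1], [2.8, -0.9], [1.5, 2.6], [-2.4, 4.0]]
sh [554.2   7.3] -12.83 [[-0.3, -0.0], [0.5, 0.2], [0.6, -0.7], [-1.0, 0.4]]
base [552.2   9.8] -11.37 [[-0.2, 1.9], [1.2, -0.4], [-0.8, -0.8]]
all [554.    7.7] -12.56 [[-2.8, -0.6], [2.1, -0.7], [1.4, 2.8], [-2.5, 4.4], [-0.5, 0.6], [0.3, 0.3], [1.2, -0.5], [-0.4, 0.9], [-0.1, -0.8], [1.3, -0.6], [-4.3, -1.0]]
rim [546.  387.3] 9.73 [[-0.5, -0.1], [0.9, -0.6], [0.1, 0.3], [-0.4, 0.7]]
holes [546.3 387.4] 9.59 [[-0.2, -0.2], [0.1, 0.2], [0.0, 0.1], [0.1, -0.1]]
```

Request:
{"name": "jog_arm", "arguments": {
  "deltas": [
    [[1,0,6,0,0.06],[1,0,6,0,0.06],[1,0,6,0,0.06],[1,-0.1,6,0,0.06],[1,-0.1,6,0,0.06],[1,0,6,0,0.057],[1,0,0,-5,0],[1,0,0,-5,0]]
  ]
}}

```text
time_s: 3.45
tcp_pos: [0.5446, 0.3905, 0.1442]
eef_rot: [-180.0, 0.0, -80.2]
contact_force: [0.8, 0.9, -0.2]
gripper_width: 0.0877
gripper_force: 0.0
```

Request:
{"name": "jog_arm", "arguments": {
  "deltas": [
    [[1,0,0,-3,0],[1,0,0,0,0],[1,0,0,0,0]]
  ]
}}

```text
time_s: 3.82
tcp_pos: [0.5463, 0.3889, 0.1169]
eef_rot: [-179.9, 0.0, -80.3]
contact_force: [0.8, 0.6, 0.4]
gripper_width: 0.0877
gripper_force: 0.0
```

Request:
{"name": "jog_arm", "arguments": {
  "deltas": [
    [[1,0,-0.1,-4,0],[1,0,0,-3,0],[1,0,0,-0.8,0],[1,0,0,0,0],[-1,0,0,0,0],[-1,0,0,0,0],[-1,0,0,0,0],[-1,0,0,0,0]]
  ],
  "force": 40
}}

```text
time_s: 4.82
tcp_pos: [0.5462, 0.3863, 0.0378]
eef_rot: [-180.0, 0.0, -80.4]
contact_force: [0.2, 0.5, -0.5]
gripper_width: 0.0533
gripper_force: 0.0
```

Request:
{"name": "jog_arm", "arguments": {
  "deltas": [
    [[-1,0,0,0,0],[-1,0,0,0,0],[-1,0,0,0,0],[-1,0,0,0,0]]
  ]
}}

```text
time_s: 5.32
tcp_pos: [0.5462, 0.3862, 0.0375]
eef_rot: [180.0, -0.0, -80.4]
contact_force: [-0.2, -0.8, 0.6]
gripper_width: 0.0132
gripper_force: 0.0
```

Request:
{"name": "jog_arm", "arguments": {
  "deltas": [
    [[-1,0,0,0,0],[-1,0,0,0,0],[-1,0,0,0,0]]
  ]
}}

```text
time_s: 5.7
tcp_pos: [0.5462, 0.3863, 0.0375]
eef_rot: [-180.0, -0.0, -80.4]
contact_force: [0.2, 0.5, -0.3]
gripper_width: 0.0115
gripper_force: 40.0
```

Request:
{"name": "jog_arm", "arguments": {
  "deltas": [
    [[-1,0,0,1,0],[-1,0,0,2,0],[-1,0,0,4,0],[-1,0,0,4,0],[-1,0,0,4,0],[-1,0,0,4,0],[-1,0,0,0,0],[-1,0,0,0,0]]
  ]
}}

```text
time_s: 6.7
tcp_pos: [0.5455, 0.3858, 0.227]
eef_rot: [179.9, -0.0, -80.4]
contact_force: [0.5, -0.1, -2.9]
gripper_width: 0.0116
gripper_force: 40.0
```

Request:
{"name": "jog_arm", "arguments": {
  "deltas": [
    [[-1,0,-3,0,-0.02],[-1,0.1,-5,0,-0.05],[-1,0.1,-6,0,-0.07],[-1,0.1,-6,0,-0.07],[-1,0.2,-6,0,-0.07],[-1,0.2,-5,0,-0.05],[-1,0.1,-4,0,-0.04],[-1,0,-3,0,-0.02]]
  ]
}}

```text
time_s: 7.7
tcp_pos: [0.5529, 0.0043, 0.226]
eef_rot: [179.8, -0.1, -102.9]
contact_force: [0.6, 0.3, -2.2]
gripper_width: 0.0118
gripper_force: 40.0
```

Request:
{"name": "jog_arm", "arguments": {
  "deltas": [
    [[-1,0,0,0,0],[-1,0,0,0,0],[-1,0,0,0,0]]
  ]
}}

```text
time_s: 8.07
tcp_pos: [0.554, 0.0069, 0.227]
eef_rot: [180.0, -0.0, -102.7]
contact_force: [-0.3, -0.2, -3.6]
gripper_width: 0.0117
gripper_force: 40.0
```

Request:
{"name": "jog_arm", "arguments": {
  "deltas": [
    [[-1,0,0,-3,0],[-1,0,0,-3,0],[-1,0,0,-1.7,0],[-1,0,0,0,0],[-1,0,0,0,0]]
  ]
}}

```text
time_s: 8.7
tcp_pos: [0.5547, 0.0068, 0.1513]
eef_rot: [-179.9, 0.0, -102.7]
contact_force: [-0.2, 0.2, -2.8]
gripper_width: 0.0119
gripper_force: 40.0
```

Run:
```python
from h import *
s=r.get_state();print(s['tcp_pos'],s['eef_rot'])
pickle.dump(r.camera_info('wrist'),open('w3.pkl','wb'));b=r.capture('wrist');cv2.imwrite('pics/w3.png',b)
t=r.capture('top');cv2.imwrite('pics/t3.png',t)
a=cv2.resize(b[50:290,190:358],None,fx=2.5,fy=2.5,interpolation=3)
c=cv2.resize(t[175:255,215:312],None,fx=3.9,fy=3.9,interpolation=3);o=np.zeros((600,799,3),np.uint8);o[:,:420]=a;o[:c.shape[0],421:421+c.shape[1]]=c[:,:378];cv2.imwrite('pics/c3.png',o)
```

```text
[0.55474299 0.00678134 0.15130665] [-1.79947316e+02  1.13151170e-02 -1.02718832e+02]
```

View pics/c3.png

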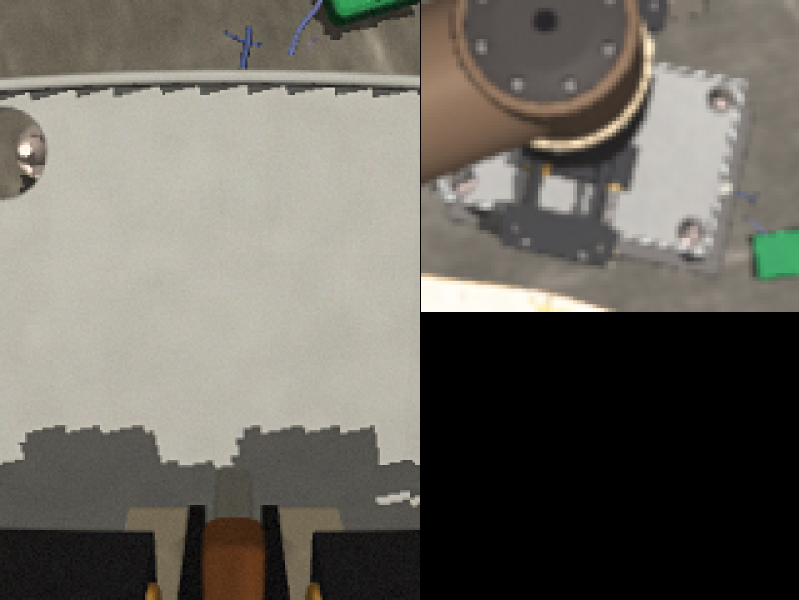

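Run:
```python
from h import *
im=cv2.imread('pics/w3.png')
def W(x,y,yaw,m): 
    a=np.radians(yaw);c,s=np.cos(a),np.sin(a);m=np.array(m,float);return np.c_[x+c*m[:,0]-s*m[:,1],y+s*m[:,0]+c*m[:,1],m[:,2]]
for z in(.116,.118): print('holes',z,proj('w3',W(.5541,.0074,-12.75,wq(.05,.086,z))).round(1).tolist()[:2])
print('tips',proj('w3',W(.5541,.0074,-12.75,wq(.05,.086,.099))).round(1).tolist()[:2],'sh',proj('w3',W(.5541,.0074,-12.75,wq(.05,.086,.08))).round(1).tolist()[:2])
print('rim mid',proj('w3',W(.5541,.0074,-12.75,[(0,-.102,.1243)])))
a=im[80:145,150:225];b=im[80:145,335:420]
cv2.imwrite('pics/c4.png',cv2.resize(np.hstack([a,b]),None,fx=5,fy=5,interpolation=3))
```

```text
holes 0.116 [[193.2, 109.4], [377.7, 109.9]]
holes 0.118 [[192.2, 109.4], [378.8, 109.9]]
tips [[200.9, 109.4], [369.7, 109.9]] sh [[208.0, 109.5], [362.2, 109.9]]
rim mid [[285.85396144  75.4642462 ]]
```

View pics/c4.png

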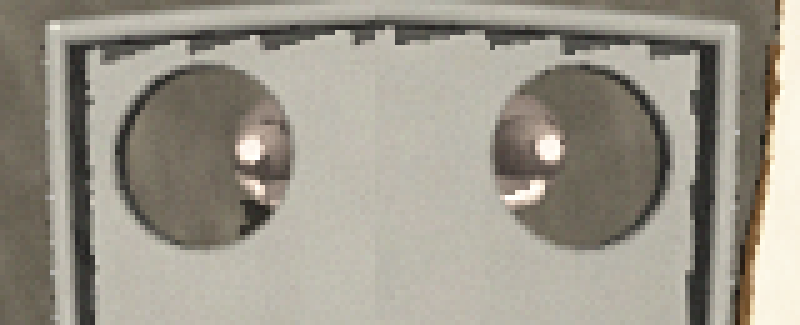

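Request:
{"name": "jog_arm", "arguments": {
  "deltas": [
    [[-1,-0.1,-0.05,0,0],[-1,0,0,-1.5,0],[-1,0,0,-1.2,0],[-1,0,0,0,0],[-1,0,0,0,0]]
  ]
}}

```text
time_s: 9.43
tcp_pos: [0.5533, 0.0057, 0.1234]
eef_rot: [180.0, -0.0, -102.8]
contact_force: [-0.9, -0.5, -2.5]
gripper_width: 0.0117
gripper_force: 40.0
```

Request:
{"name": "jog_arm", "arguments": {
  "deltas": [
    [[-1,0,0,-0.5,0],[-1,0,0,-0.5,0],[-1,0,0,-0.5,0],[-1,0,0,0,0]]
  ]
}}

```text
time_s: 9.93
tcp_pos: [0.5528, 0.0056, 0.108]
eef_rot: [179.9, -0.0, -102.8]
contact_force: [1.2, 0.6, -3.3]
gripper_width: 0.0113
gripper_force: 40.0
```

Request:
{"name": "jog_arm", "arguments": {
  "deltas": [
    [[-1,0,0,-1.5,0],[-1,0,0,-1.5,0],[-1,0,0,-1,0],[-1,0,0,-0.5,0],[-1,0,0,-0.2,0],[-1,0,0,0,0],[-1,0,0,0,0]]
  ]
}}

```text
time_s: 10.8
tcp_pos: [0.5535, 0.0058, 0.062]
eef_rot: [-180.0, 0.0, -102.8]
contact_force: [0.3, 1.0, -3.0]
gripper_width: 0.0116
gripper_force: 40.0
```

Request:
{"name": "jog_arm", "arguments": {
  "deltas": [
    [[-1,0,0,-0.2,0],[-1,0,0,-0.1,0],[-1,0,0,0,0],[-1,0,0,0,0]]
  ]
}}

```text
time_s: 11.3
tcp_pos: [0.5533, 0.0058, 0.0594]
eef_rot: [-180.0, 0.0, -102.8]
contact_force: [-3.6, 0.2, 5.1]
gripper_width: 0.012
gripper_force: 40.0
```

Contact at the expected height, so it's seated. I'll release and rise.

Request:
{"name": "jog_arm", "arguments": {
  "deltas": [
    [[0,0,0,0,0],[0,0,0,0,0],[0,0,0,0,0],[0,0,0,3,0],[0,0,0,5,0],[0,0,0,6,0],[0.3,0,0,5,0],[0.3,0,0,0,0]]
  ]
}}

```text
time_s: 12.3
tcp_pos: [0.5554, 0.0061, 0.2533]
eef_rot: [-179.6, 0.2, -102.7]
contact_force: [0.3, 0.2, -0.4]
gripper_width: 0.0555
gripper_force: 0.0
```

Run:
```python
from h import *
s=r.get_state();print(s['tcp_pos'],s['eef_rot'],s['gripper_width'])
pickle.dump(r.camera_info('wrist'),open('w4.pkl','wb'));b=r.capture('wrist');cv2.imwrite('pics/w4.png',b)
```

```text
[0.55537284 0.00613332 0.25327488] [-179.56087877    0.21282644 -102.74587256] 0.05551827556374317
```

View pics/w4.png

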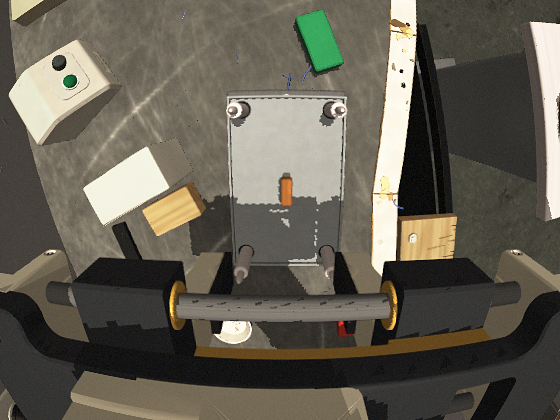

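The grey tray sits level with all four posts through it. The green bar is around (320,42). I'll refine its pose from this view.

Run:
```python
from h import *
i=pickle.load(open('w4.pkl','rb'));V=np.array(i['view']);R,t=V[:3,:3],V[:3,3];c=-R.T@t
im=cv2.imread('pics/w4.png');hsv=cv2.cvtColor(im,cv2.COLOR_BGR2HSV);m=cv2.inRange(hsv,(60,120,100),(90,255,255));m[:,:280]=0;m[100:]=0
k=max(cv2.findContours(m,0,2)[0],key=cv2.contourArea)[:,0].astype(float)
d=(k-[i['cx'],i['cy']])/i['fx'];th=np.hypot(*d.T);ray=np.c_[d[:,0]*np.sin(th)/th,-d[:,1]*np.sin(th)/th,-np.cos(th)]@R
P=c+ray*((.023-c[2])/ray[:,2])[:,None];print(rect(P))
```

```text
(array([ 481.3, -148. ]), array([33.6, 68.1]), 7.6)
```

Request:
{"name": "jog_arm", "arguments": {
  "deltas": [
    [[0.3,-1.8,-3.9,0,0.088],[0.3,-1.9,-3.9,0,0.088],[0.3,-1.9,-3.8,0,0.087],[0.3,-1.9,-3.8,0,0.087],[0.3,0,0,-4,0],[0.3,0,0,-5,0],[0.3,0,0,-5,0],[0.3,0,0,0,0]]
  ]
}}

```text
time_s: 13.35
tcp_pos: [0.4745, -0.1484, 0.1047]
eef_rot: [179.5, 0.1, -82.8]
contact_force: [0.4, -0.5, 0.4]
gripper_width: 0.0568
gripper_force: 0.0
```

Request:
{"name": "jog_arm", "arguments": {
  "deltas": [
    [[0.3,0,0,0,0],[0.3,0,0,0,0]]
  ]
}}

```text
time_s: 13.6
tcp_pos: [0.4795, -0.1482, 0.1104]
eef_rot: [-179.8, -0.0, -82.7]
contact_force: [0.6, -0.8, 0.3]
gripper_width: 0.057
gripper_force: 0.0
```

Request:
{"name": "jog_arm", "arguments": {
  "deltas": [
    [[0.3,0.1,0,-3,0],[0.3,0,0.1,-3,0],[0.3,0,0,-2,0],[0.3,0,0,0,0],[-1,0,0,0,0],[-1,0,0,0,0],[-1,0,0,0,0],[-1,0,0,0,0]]
  ],
  "force": 25
}}

```text
time_s: 14.6
tcp_pos: [0.4799, -0.1472, 0.0296]
eef_rot: [-179.9, -0.0, -82.7]
contact_force: [-1.5, 1.2, 7.5]
gripper_width: 0.0348
gripper_force: 25.0
```

Request:
{"name": "jog_arm", "arguments": {
  "deltas": [
    [[-1,0,0,0,0],[-1,0,0,0,0]]
  ]
}}

```text
time_s: 14.85
tcp_pos: [0.4799, -0.1472, 0.0295]
eef_rot: [-179.9, -0.0, -82.7]
contact_force: [-0.8, 0.9, 7.2]
gripper_width: 0.0348
gripper_force: 25.0
```

Request:
{"name": "jog_arm", "arguments": {
  "deltas": [
    [[-1,0,0,1,0],[-1,0,0,2,0],[-1,0,0,4,0],[-1,0,0,4,0],[-1,0,0,4,0],[-1,0,0,1,0],[-1,0,0,0,0],[-1,0,0,0,0]]
  ]
}}

```text
time_s: 15.85
tcp_pos: [0.4783, -0.1472, 0.1874]
eef_rot: [179.9, 0.0, -82.7]
contact_force: [-0.5, 1.0, -1.3]
gripper_width: 0.0353
gripper_force: 25.0
```

Run:
```python
from h import *
s=r.get_state();print(s['tcp_pos'],s['eef_rot'],s['contact_force'])
pickle.dump(r.camera_info('wrist'),open('w5.pkl','wb'));b=r.capture('wrist')
t=r.capture('side');cv2.imwrite('pics/s5.png',t)
P=np.array(s['tcp_pos']);print(proj('side',P))
u,v=proj('side',P)[0].astype(int);c=cv2.resize(t[v-60:v+60,max(u-50,0):u+50],None,fx=4,fy=4,interpolation=3)[:420,:400]
cv2.imwrite('pics/c5.png',np.hstack([b[:,:400],c]))
```

```text
[ 0.47825349 -0.14720511  0.18735647] [ 1.79879816e+02  2.86887623e-02 -8.27435842e+01] [-0.51859524  0.95939425 -1.2805744 ]
[[259.23555659 197.83556285]]
```

View pics/c5.png

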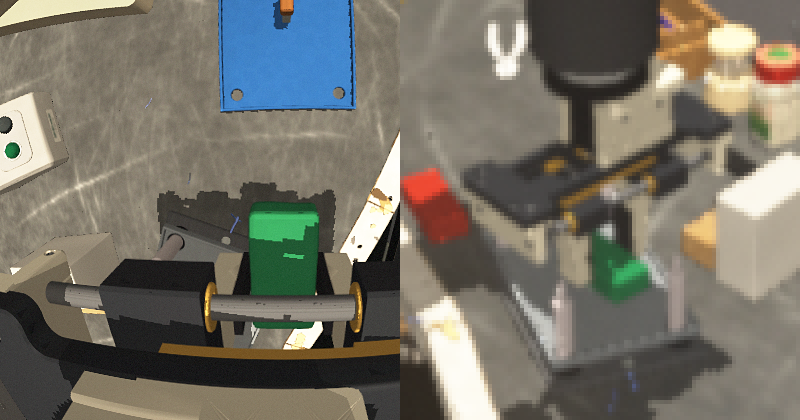

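The bar is held level between the pads. Next I'll turn it across the tray and carry it over the near end.

Request:
{"name": "jog_arm", "arguments": {
  "deltas": [
    [[-1,0.7,1.1,0,0.15],[-1,0.7,1.1,0,0.15],[-1,0.8,1.2,0,0.155],[-1,0.8,1.2,0,0.155],[-1,0.8,1.2,0,0.155],[-1,0.8,1.2,0,0.155],[-1,0.7,1.2,0,0.15],[-1,0.7,1.2,0,0.15]]
  ]
}}

```text
time_s: 16.95
tcp_pos: [0.5389, -0.053, 0.1874]
eef_rot: [179.9, 0.1, -12.5]
contact_force: [0.5, -0.8, -0.6]
gripper_width: 0.0348
gripper_force: 25.0
```

Request:
{"name": "jog_arm", "arguments": {
  "deltas": [
    [[-1,0,0,0,0],[-1,0,0,0,0],[-1,0,0,0,0],[-1,0,0,0,0]]
  ]
}}

```text
time_s: 17.45
tcp_pos: [0.539, -0.0536, 0.1886]
eef_rot: [-180.0, 0.0, -12.9]
contact_force: [0.8, -0.5, -0.5]
gripper_width: 0.0352
gripper_force: 25.0
```

Request:
{"name": "jog_arm", "arguments": {
  "deltas": [
    [[-1,0.1,0,-4,0],[-1,0,0,-4,0],[-1,0,0,-3,0],[-1,0,0,-1,0],[-1,0,0,-0.8,0],[-1,0,0,-0.3,0],[-1,0,0,0,0],[-1,0,0,0,0]]
  ]
}}

```text
time_s: 18.45
tcp_pos: [0.5406, -0.0531, 0.0583]
eef_rot: [-180.0, -0.1, -12.8]
contact_force: [0.5, 0.0, -1.0]
gripper_width: 0.0347
gripper_force: 25.0
```

Request:
{"name": "jog_arm", "arguments": {
  "deltas": [
    [[-1,0,0,-0.15,0],[-1,0,0,-0.1,0],[-1,0,0,0,0],[-1,0,0,0,0]]
  ]
}}

```text
time_s: 18.95
tcp_pos: [0.5403, -0.0532, 0.0556]
eef_rot: [-180.0, -0.0, -12.8]
contact_force: [-2.1, 1.2, 5.9]
gripper_width: 0.0351
gripper_force: 25.0
```

Request:
{"name": "jog_arm", "arguments": {
  "deltas": [
    [[0.03,0,0,0,0],[0.03,0,0,0,0],[0.03,0,0,0,0],[0.03,0,0,1,0],[0.03,0,0,3,0],[0.03,0,0,5,0],[0.03,0,0,6,0],[0.03,0,0,4,0]]
  ]
}}

```text
time_s: 19.95
tcp_pos: [0.5407, -0.0533, 0.249]
eef_rot: [-179.9, -0.2, -12.8]
contact_force: [0.2, -0.2, -1.1]
gripper_width: 0.0448
gripper_force: 0.0
```

Request:
{"name": "jog_arm", "arguments": {
  "deltas": [
    [[0.03,-0.5,-3.5,0,-0.15],[0.03,-0.5,-3.5,0,-0.15],[0.03,-0.5,-3.5,0,-0.15],[0.03,-0.5,-3.5,0,-0.15],[0.03,-0.5,-3.5,0,-0.15],[0.03,-0.6,-3.5,0,-0.15],[0.03,-0.6,-3.5,0,-0.15],[0.03,-0.6,-3.5,0,-0.153]]
  ]
}}

```text
time_s: 20.95
tcp_pos: [0.4968, -0.3344, 0.2459]
eef_rot: [-180.0, -0.0, -82.0]
contact_force: [1.1, 1.0, 0.7]
gripper_width: 0.0453
gripper_force: 0.0
```

Request:
{"name": "jog_arm", "arguments": {
  "deltas": [
    [[0.03,0,0,0,0],[0.03,0,0,0,0],[0.03,0,0,0,0]]
  ]
}}

```text
time_s: 21.32
tcp_pos: [0.4973, -0.3326, 0.2454]
eef_rot: [-180.0, -0.0, -81.7]
contact_force: [0.1, -0.0, -0.5]
gripper_width: 0.0454
gripper_force: 0.0
```

```bash
cat >> h.py <<'E'
def wback(n,k,z):
    i=pickle.load(open(n+'.pkl','rb'));V=np.array(i['view']);R,t=V[:3,:3],V[:3,3];c=-R.T@t
    d=(np.array(k,float)-[i['cx'],i['cy']])/i['fx'];th=np.hypot(*d.T);ray=np.c_[d[:,0]*np.sin(th)/th,-d[:,1]*np.sin(th)/th,-np.cos(th)]@R
    return c+ray*((z-c[2])/ray[:,2])[:,None]
E
python3 - <<'E'
from h import *
s=r.get_state();print(s['tcp_pos'],s['eef_rot'])
pickle.dump(r.camera_info('wrist'),open('w6.pkl','wb'));b=r.capture('wrist');cv2.imwrite('pics/w6.png',b)
t=r.capture('top');cv2.imwrite('pics/t6.png',t)
for c in cv2.findContours(cv2.inRange(cv2.cvtColor(t,40),(60,120,40),(90,255,255)),0,2)[0]:
    if cv2.contourArea(c)>60: print('top green',rect(back('top',c[:,0].astype(float),.049)))
hv=cv2.cvtColor(b,40);m=cv2.inRange(hv,(95,120,50),(125,255,255))
k=max(cv2.findContours(m,0,2)[0],key=cv2.contourArea)[:,0]
print('blue px',k.min(0),k.max(0),rect(wback('w6',k,.01)))
# holes: interior non-blue blobs
for c in cv2.findContours(255-m,cv2.RETR_LIST,2)[0]:
    a=cv2.contourArea(c)
    if 40<a<600:
        mo=cv2.moments(c);q=[[mo['m10']/a,mo['m01']/a]];P=wback('w6',c[:,0],.004);print('blob',np.round(q,1),a,(wback('w6',q,.003)[0,:2]*1000).round(1),rect(P)[1])
E
```

```text
[ 0.49734358 -0.33256348  0.24543426] [-1.79978148e+02 -6.47273982e-03 -8.16528575e+01]
top green (array([ 459.4, -533.5]), array([24.7, 51.8]), 12.1)
top green (array([538.9, -52.6]), array([29.8, 66.3]), 75.4)
top green (array([787.6, 689.3]), array([96.9, 41.2]), 81.7)
top green (array([1020. , -455.4]), array([74.1, 38. ]), 55.0)
top green (array([1056.4,  479.8]), array([202.4,   6.6]), 3.6)
blue px [225  94] [339 259] (array([ 499.2, -334.5]), array([131.6, 203.2]), 8.6)
blob [[321.  245.6]] 44.5 [ 437.1 -257.2] [10.3 10. ]
blob [[243.2 245.7]] 45.0 [ 535.9 -242.5] [ 9.8 11.1]
blob [[281.5 185.6]] 324.5 [ 498.5 -327.5] [13.3 39.4]
blob [[324.6 108.3]] 66.5 [ 462.6 -426.8] [10.5 10.6]
blob [[238.5 108.6]] 66.5 [ 561.4 -411.8] [10.6 10.6]
blob [[211.   42.1]] 63.0 [ 605.3 -488.2] [20.   6.7]
```

The green bar lies in the tray at the expected place, and the blue tray is at (499,-335), 8.5°.

Request:
{"name": "jog_arm", "arguments": {
  "deltas": [
    [[0.03,0.2,-0.2,-4,0.003],[0.03,0,0,-5,0],[0.03,0,0,-5,0],[0.03,0,0,-4,0],[0.03,0,0,-2,0],[0.03,0,0,-0.7,0],[0.03,0,0,0,0],[0.03,0,0,0,0]]
  ],
  "force": 40
}}

```text
time_s: 22.42
tcp_pos: [0.5, -0.3354, 0.0393]
eef_rot: [-179.9, -0.1, -81.5]
contact_force: [1.1, -1.0, 0.7]
gripper_width: 0.0456
gripper_force: 0.0
```

Request:
{"name": "jog_arm", "arguments": {
  "deltas": [
    [[-1,0,0,0,0],[-1,0,0,0,0],[-1,0,0,0,0],[-1,0,0,0,0],[-1,0,0,0,0],[-1,0,0,0,0]]
  ]
}}

```text
time_s: 23.18
tcp_pos: [0.4992, -0.3353, 0.0381]
eef_rot: [180.0, -0.0, -81.6]
contact_force: [-0.4, 0.0, 2.7]
gripper_width: 0.0118
gripper_force: 40.0
```

Request:
{"name": "jog_arm", "arguments": {
  "deltas": [
    [[-1,0,0,1,0],[-1,0,0,2,0],[-1,0,0,4,0],[-1,0,0,5,0],[-1,0,0,5,0],[-1,0,0,2,0],[-1,0,0,0,0],[-1,0,0,0,0]]
  ]
}}

```text
time_s: 24.18
tcp_pos: [0.4983, -0.3348, 0.2267]
eef_rot: [179.9, 0.1, -81.6]
contact_force: [-0.4, -0.4, -3.6]
gripper_width: 0.0115
gripper_force: 40.0
```

Request:
{"name": "jog_arm", "arguments": {
  "deltas": [
    [[-1,0.4,2.5,0,-0.03],[-1,0.7,4.5,0,-0.05],[-1,0.9,5.5,0,-0.06],[-1,0.9,5.5,0,-0.06],[-1,0.9,5.5,0,-0.06],[-1,0.7,4.5,0,-0.05],[-1,0.6,4,0,-0.039],[-1,0.4,2.2,0,-0.02]]
  ]
}}

```text
time_s: 25.18
tcp_pos: [0.5535, 0.0086, 0.2262]
eef_rot: [179.8, -0.1, -102.7]
contact_force: [-0.8, -0.5, -1.9]
gripper_width: 0.0111
gripper_force: 40.0
```

Request:
{"name": "jog_arm", "arguments": {
  "deltas": [
    [[-1,0,0,0,0],[-1,0,0,-2,0],[-1,0,0,-1,0],[-1,0,0,0,0],[-1,0,0,0,0],[-1,0,0,0,0]]
  ]
}}

```text
time_s: 25.92
tcp_pos: [0.5545, 0.0066, 0.1987]
eef_rot: [-179.9, 0.0, -102.7]
contact_force: [0.4, -0.2, -2.2]
gripper_width: 0.0118
gripper_force: 40.0
```

Request:
{"name": "jog_arm", "arguments": {
  "deltas": [
    [[-1,0,0,-2.5,0],[-1,0,0,-2,0],[-1,0,0,-1,0],[-1,0,0,0,0],[-1,0,0,0,0],[-1,0,0,0,0]]
  ]
}}

```text
time_s: 26.68
tcp_pos: [0.5547, 0.0069, 0.1439]
eef_rot: [-179.9, 0.0, -102.7]
contact_force: [-0.2, -0.8, -1.8]
gripper_width: 0.0113
gripper_force: 40.0
```

Run:
```python
from h import *
s=r.get_state();print(s['tcp_pos'],s['eef_rot']);zt=s['tcp_pos'][2]-.0381
pickle.dump(r.camera_info('wrist'),open('w7.pkl','wb'));b=r.capture('wrist');cv2.imwrite('pics/w7.png',b)
t=r.capture('top');cv2.imwrite('pics/t7.png',t)
m=cv2.inRange(cv2.cvtColor(b,40),(95,120,50),(125,255,255))
for c in cv2.findContours(255-m,cv2.RETR_LIST,2)[0]:
    a=cv2.contourArea(c)
    if 60<a<900 and c[:,0,1].mean()<200:
        mo=cv2.moments(c);print('blob',mo['m10']/a,mo['m01']/a,a,c[:,0].min(0),c[:,0].max(0))
a=np.radians(-12.75);R=np.array([[np.cos(a),-np.sin(a)],[np.sin(a),np.cos(a)]])
for nm,z in(('hole',zt+.003),('tip',.099),('hole-top',zt+.004)):
    q=np.array(wq(.05,.086,z)[:2]);q[:,:2]=q[:,:2]@R.T+[.5541,.0074];print(nm,proj('w7',q).round(1).tolist())
o=np.hstack([b[80:145,145:225],b[80:145,335:415]]);o=cv2.resize(o,None,fx=5,fy=5,interpolation=3)
c=cv2.resize(t[175:255,215:415],None,fx=4,fy=4,interpolation=3)[:270];cv2.imwrite('pics/c7.png',np.vstack([o,c]))
```

```text
[0.55466188 0.0068933  0.14388932] [-1.79928009e+02  3.82266144e-02 -1.02711518e+02]
blob 375.0215903106898 110.492364402317 316.5 [365 100] [385 121]
blob 191.07667731629394 110.5 313.0 [181 100] [201 121]
hole [[192.9, 109.2], [377.7, 109.8]]
tip [[197.5, 109.2], [372.9, 109.7]]
hole-top [[192.4, 109.2], [378.2, 109.8]]
```

View pics/c7.png

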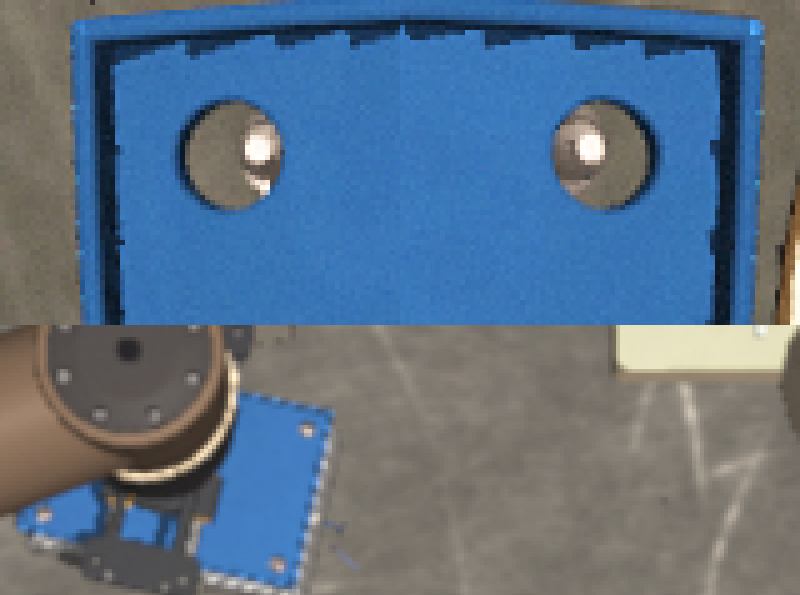

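Through both front holes the pins sit about 1 mm off in stand x. I'll correct that and lower in steps.

Request:
{"name": "jog_arm", "arguments": {
  "deltas": [
    [[-1,-0.11,-0.03,0,0],[-1,0,0,0,0],[-1,0,0,-0.4,0],[-1,0,0,-0.4,0],[-1,0,0,-0.3,0],[-1,0,0,0,0],[-1,0,0,0,0]]
  ]
}}

```text
time_s: 27.65
tcp_pos: [0.5531, 0.0065, 0.1321]
eef_rot: [-180.0, -0.0, -102.7]
contact_force: [0.2, -0.0, -3.0]
gripper_width: 0.0114
gripper_force: 40.0
```

Request:
{"name": "jog_arm", "arguments": {
  "deltas": [
    [[-1,0,0,-0.4,0],[-1,0,0,-0.4,0],[-1,0,0,-0.3,0],[-1,0,0,0,0],[-1,0,0,0,0]]
  ]
}}

```text
time_s: 28.28
tcp_pos: [0.5531, 0.0065, 0.1211]
eef_rot: [-180.0, -0.0, -102.7]
contact_force: [-0.2, -0.5, -2.6]
gripper_width: 0.0118
gripper_force: 40.0
```

Request:
{"name": "jog_arm", "arguments": {
  "deltas": [
    [[-1,0,0,-0.2,0],[-1,0,0,-0.15,0],[-1,0,0,0,0],[-1,0,0,0,0]]
  ]
}}

```text
time_s: 28.78
tcp_pos: [0.5531, 0.0065, 0.1181]
eef_rot: [-180.0, 0.0, -102.7]
contact_force: [-1.7, 0.9, 5.3]
gripper_width: 0.0118
gripper_force: 40.0
```

Seated at the expected height. I'll release, rise and verify.

Request:
{"name": "jog_arm", "arguments": {
  "deltas": [
    [[0,0,0,0,0],[0,0,0,0,0],[0,0,0,0,0],[0,0,0,2,0],[0,0,0,4,0],[0,0,0,6,0],[0,0,0,2,0],[0,0,0,0,0]]
  ]
}}

```text
time_s: 29.78
tcp_pos: [0.554, 0.0066, 0.2595]
eef_rot: [-179.8, 0.1, -102.7]
contact_force: [0.5, -0.2, -0.6]
gripper_width: 0.044
gripper_force: 0.0
```

Request:
{"name": "jog_arm", "arguments": {
  "deltas": [
    [[0,0,0,0,0],[0,0,0,0,0]]
  ]
}}

```text
time_s: 30.02
tcp_pos: [0.5525, 0.0063, 0.2562]
eef_rot: [179.9, -0.1, -102.7]
contact_force: [0.3, 0.5, -0.1]
gripper_width: 0.0433
gripper_force: 0.0
```

Run:
```python
from h import *
s=r.get_state();print(s['tcp_pos'],s['contact_force'],s['gripper_width'])
pickle.dump(r.camera_info('wrist'),open('w8.pkl','wb'));b=r.capture('wrist');cv2.imwrite('pics/w8.png',b)
m=cv2.inRange(cv2.cvtColor(b,40),(95,120,50),(125,255,255))
k=max(cv2.findContours(m,0,2)[0],key=cv2.contourArea)[:,0];k=k[k[:,1]<230]
a=np.radians(-12.75);R=np.array([[np.cos(a),-np.sin(a)],[np.sin(a),np.cos(a)]])
# outer rim in stand frame at the seated height: expect x +-66, y -102
for z in (.084,.090,.096):
    P=(wback('w8',k,z)[:,:2]-[.5541,.0074])@R*1000;print(z,P.min(0).round(1),P.max(0).round(1))
t=r.capture('top');mt=cv2.inRange(cv2.cvtColor(t,40),(100,150,60),(120,255,255));mt[:150]=0
k=max(cv2.findContours(mt,0,2)[0],key=cv2.contourArea)[:,0];P=(back('top',k,.09)[:,:2]-[.5541,.0074])@R*1000;print('top',P.min(0).round(1),P.max(0).round(1))
```

```text
[0.55250891 0.00631276 0.25621714] [ 0.3304932   0.52400163 -0.10145436] 0.04333149595696267
0.084 [ -67.2 -102.3] [66.8 27.4]
0.09 [ -65.9 -102. ] [65.5 25.3]
0.096 [ -64.6 -101.6] [64.2 23.1]
top [-65.6 -98.5] [ 61.2 -18. ]
```

The rim measures ±66 in x and -102 in y at seated height, which matches a tray resting on the shoulders. Handing in.

```bash
python3 -c "
from plant import r
print(r.close_job())"
```

```text
the job is handed in; nothing more can be done
None
```

The job is handed in at about 30 s: by my measurements the grey tray is on the collars, the green bar lies flat in it, and the blue tray is on the shoulders with the gripper clear; the close call reported no verdict, and I never moved the red bar or the dish.

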